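Set the seal time with the inner knob of a concentric pair

ROBOT

A 6-joint arm with a two-finger parallel gripper is mounted at the origin on a cart in front of the work surface, level with it; the furniture and walls round the work are solid. World frame = base frame: x ahead of the robot, y to its left, z up, the work surface at z = 0. Lengths are in m, angles in rad, forces in N, time in s.
With the tool pointing down it reaches from about 0.3 to 0.875 m from the base axis. Payload 6.4 kg.
Tool frame: the origin (TCP) lies on the centre line of the jaws, within the pads' length; the fingertips stand ctrl.tip_extent ahead of it and the grasp point (between the pads) lies 8 mm behind it (ctrl.tip_extent is the distance from the TCP to the fingertips, in m); z points along the fingers, y is the line along which they close (so a half turn about z gives the same grasp; the last joint's range is limited). The gripper opens to 85 mm and grips with 20 to 120 N. Pads are 22 mm wide; open, the fingers measure 114 mm over their backs; the gripper's body (76 mm by 85 mm) begins 54 mm behind the grasp point. The pads swing forward as they close: fully open they stand 13 mm farther back than shut.
Start: joints at [-1.39, 0.181, 1.607, -0, 1.354, -0.206], TCP at [0.217, -0.533, 0.242] pointing down, gripper open.
Joint ranges: [-2.99, 2.99], [-0.89, 2.07], [0.3, 2.58], [-1.14, 4.28], [0, 2.63], [-3.12, 3.12]. Speed limits (rad/s): [2.57, 2.57, 3.01, 3.14, 3.14, 3.14].

INTERFACE

Orientations are given as a unit quaternion [w, x, y, z].
In Python, from bench import ctrl gives the robot as it stands.
- The arm moves only by the shell command python3 -m handwheel 'ROWS'. ROWS is JSON, a list of rows, each a list of 7 numbers: the turn, a rotation vector about the tool's x, y, z as a fraction of full scale, then the shift along the tool's x, y, z as a fraction of full scale, then the opening, from 0 (shut) to 1 (fully open). In form: [[rx, ry, rz, x, y, z, jaw], ...]. A call has exactly 8 rows; each row shifts and turns the commanded pose from where the row before left it, along the tool's axes as they then stand; what a row does not reach is not made up. Full scale, the value 1, is 300 mm for a shift and pi rad for a turn. A row lasts 1/10 s, in which the tool goes at most 50 mm and 8.59 degrees, less where a joint would pass 70% of its speed; a pose out of reach is approached as far as the arm can. A call with a number of a shift or a turn outside -1 to 1 is refused whole. A call with a gripper value outside its range is refused whole. The fingers move at their own pace and stop on an object; the grip force is fixed at half the most. Time passes only in rows, so rows that do not move let the fingers close, or fill a call up. It gives the time, the measured TCP pose, the force, the opening and the grip force at its end, in the units of the state.
- ctrl.get_obs(): the state, without advancing time (a new reading comes with each control period).
- ctrl.camera(name): name is "scene" or "side" or "wrist"; returns the picture (420x560x3 uint8, blue, green, red); there is no depth.
- ctrl.camera_model(name): a dict with "camera_matrix" (3x3 intrinsics, pixels), "dist_coeffs" ([k1, k2, p1, p2, k3] as OpenCV has them; the pictures are not rectified), "cam_to_world" (4x4, takes a point from camera to world coordinates). Camera axes: x right, y up, looking along -z (the intrinsics and any distortion apply to the point x, -y, -z); pixel columns grow to the right and rows downward; lengths in m; the calibration is good to about 2 mm. A picture is of the moment at which its call begins: read the wrist's pose just before it. camera_model takes no time and is no camera call; for the wrist camera it gives the pose at the moment of the call.
- ctrl.hand_in(): hands the job in; it is judged then, once.
The state is a dict: "time_s": time; "q": joint angles; "dq": joint speeds; "joint_efforts": joint torques, N m; "eef_pos": TCP position; "eef_rot": TCP orientation; "wrist_force": force on the tool from outside, world axes, zero at the start; "torque": the same for the moment, N m; "opening": opening from 0.0 (shut) to 1.0 (fully open); "grasp_force": force on a finger pad.
Only numpy, scipy, OpenCV 4.12 (cv2) and the standard library are available. Lean on these libraries where they do the work, as an engineer would, in place of code of your own. Each camera call takes 0.05 s, during which the arm holds its last target. There are 200 camera calls.

TASK

On the square-cased seal timer, turn the inner knob (the black bar on top) until its nose points at the raised white index rib at one edge of its case. Do not turn the outer ring below it, leave the round-cased timer's inner knob as it is, and let go.

Things in the scene. Friction and masses are not known exactly. Their poses are not given: they have to be found in the camera images.
- square_timer: Seal timer in a square grey case 90 x 90 x 40 mm high, fixed; place and yaw vary. Origin: centre of its underside on the table; z up; the upright knob axis passes through it. White index rib (9 x 6 mm, 10 mm high) on the case top, 35 to 44 mm from the axis towards the body's +x, which points away from the robot within 0.75 rad. Grey outer ring: 56 mm across, from 40 to 56 mm above the table.
- square_timer_inner (a joint): Its black inner knob: foot 34 mm across, 56 to 62 mm above the table, then a flat-sided bar 40 long, 14 mm thick, 62 to 94 mm up, centred on the axis; wedge nose and white line at the pointing end. Rad: 0 = nose at the rib, + = anticlockwise from above; starts 0.7 to 1.4; stops only at -0.6 and 1.8. Friction 0.05 N m; stays where left.
- square_timer_tab (a point): Point on the thumb tab of the square timer's outer ring, 33 mm from the knob axis, 54 mm above the table. The ring turns about the same axis with about 0.03 N m of friction, independent of the inner knob; its start angle varies and it must stay as found.
- round_timer_pointer (a point): Nose tip of the inner knob on the other timer, which has a round grey case 92 mm across and 40 mm high and knobs of the same kind; 26 mm from its knob axis, 86 mm above the table. It must stay as found.

How it is judged:
By the outcome, as a careful person would: the job done as asked, in the order asked, and still so for the second after the job is handed in, with the robot touching nothing.
It also fails if it takes over 32 s, if anything falls off the work surface, if the arm or the gripper's body presses on something with over 40 N, if the wrist force passes 120 N, or if a joint passes its speed limit or range.

## Working session

There is one attempt and no reset: what is moved stays moved. The work goes in short steps, Python scripts to look and compute and a shell command to move; the robot and the scene stay as the last step left them, time stands still between calls to the robot, and variables do not carry over. Pictures are saved under pics/ and viewed, at most 10 in all, crops included, and the job is handed in when it is done.

```bash
mkdir -p pics; ls
python3 - <<'E'
from bench import ctrl
import cv2,numpy as np
o=ctrl.get_obs();print(o['time_s'],o['eef_pos'],o['eef_rot'],o['opening'],ctrl.tip_extent)
for n in("scene","side"):
    cv2.imwrite(f"pics/{n}0.png",ctrl.camera(n)); m=ctrl.camera_model(n);print(n,np.round(m['cam_to_world'],3).tolist(),m['camera_matrix'],m['dist_coeffs'])
E
```

```text
pics
0.0 [ 0.21681587 -0.53199306  0.24139089] [-8.58010815e-04  9.81360870e-01  1.92172073e-01  2.41155076e-05] 0.997157716606832 0.011
scene [[-0.869, 0.218, -0.444, 0.065], [-0.494, -0.421, 0.761, 0.8], [-0.021, 0.881, 0.473, 0.605], [0.0, 0.0, 0.0, 1.0]] [[525.12369215   0.         275.47227658]
 [  0.         525.12369215 211.91515617]
 [  0.           0.           1.        ]] [-0.18996587  0.          0.          0.          0.        ]
side [[-0.996, 0.054, -0.076, 0.494], [-0.091, -0.394, 0.915, 0.742], [0.019, 0.918, 0.397, 0.397], [0.0, 0.0, 0.0, 1.0]] [[428.33255999   0.         278.58260979]
 [  0.         428.33255999 208.7353381 ]
 [  0.           0.           1.        ]] [-0.02266821  0.          0.          0.          0.        ]
```

View pics/scene0.png

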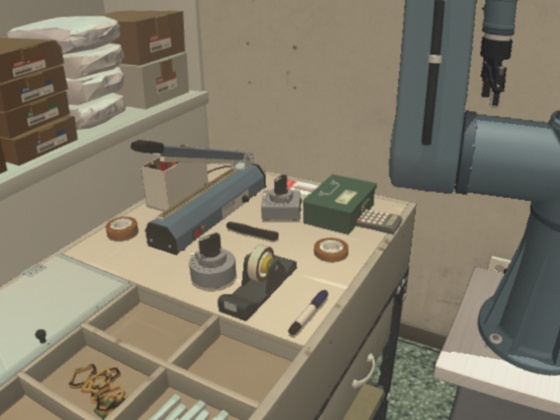

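View pics/side0.png

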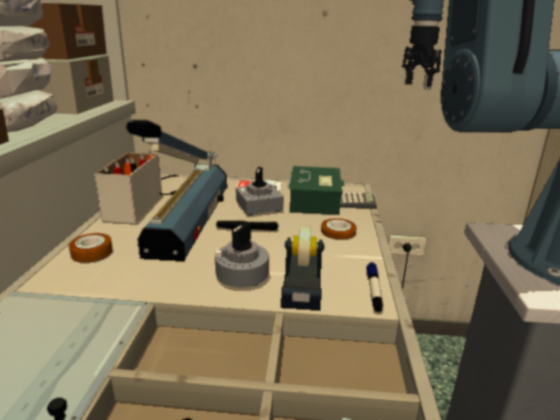

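The square timer sits at about scene (281,200) / side (260,195) between the heat sealer and the green box. The round one is at scene (212,262) / side (242,260). I'll triangulate both knob tops and crop the square timer.

```bash
cat > h.py <<'E'
import cv2,numpy as np
from bench import ctrl
def ray(m,p):
    u=cv2.undistortPoints(np.array([[p]],float),np.array(m['camera_matrix']),np.array(m['dist_coeffs']))[0,0]
    T=np.array(m['cam_to_world']); return T[:3,3],T[:3,:3]@np.array([u[0],-u[1],-1.])
def plane(m,p,z):
    o,d=ray(m,p); return o+d*(z-o[2])/d[2]
def tri(a,p,b,q):
    o,d=ray(a,p);e,f=ray(b,q);s=np.linalg.lstsq(np.c_[d,-f],e-o,rcond=None)[0]
    A,B=o+s[0]*d,e+s[1]*f; return (A+B)/2,np.linalg.norm(A-B)
E
python3 - <<'E'
from h import *
s,d=ctrl.camera_model('scene'),ctrl.camera_model('side')
for n,p,q in(("sq",(281,181),(259,170)),("rd",(209,238),(241,227))):
    print(n,tri(s,p,d,q),plane(s,p,.094),plane(d,q,.094))
a=cv2.imread('pics/scene0.png')[160:230,246:316];b=cv2.imread('pics/side0.png')[155:225,225:295]
cv2.imwrite('pics/c0.png',np.hstack([cv2.resize(x,(390,390),interpolation=cv2.INTER_CUBIC) for x in(a,b)]))
E
```

```text
sq (array([ 0.61440969, -0.16802807,  0.09127641]), np.float64(0.006640665547350992)) [ 0.6070565  -0.15665055  0.094     ] [ 0.61585006 -0.16942209  0.094     ]
rd (array([0.60487699, 0.12841556, 0.09454635]), np.float64(0.0015017493945863806)) [0.60449495 0.12881102 0.094     ] [0.6055943  0.12572696 0.094     ]
```

View pics/c0.png

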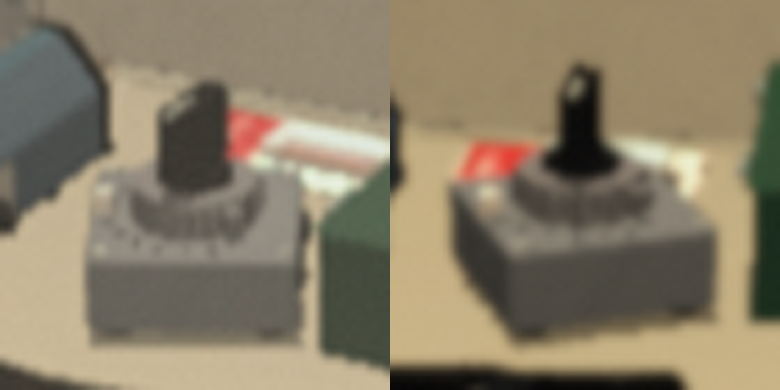

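The crops show the rib on the square case's far-left edge, at about scene px (265,193) and side px (312-ish crop). The nose line faces roughly toward the cameras. I'll move over the timer for a wrist view.

```bash
python3 -m handwheel '[[0,0,0,0.145,-0.056,-0.02,1],[0,0,0,0.145,-0.056,-0.02,1],[0,0,0,0.145,-0.056,-0.02,1],[0,0,0,0.145,-0.056,-0.02,1],[0,0,0,0.145,-0.056,-0.02,1],[0,0,0,0.145,-0.056,-0.02,1],[0,0,0,0.145,-0.056,-0.02,1],[0,0,0,0.145,-0.056,-0.02,1]]'
python3 -m handwheel '[[0,0,0,0.145,-0.056,0,1],[0,0,0,0.145,-0.056,0,1],[0,0,0,0,0,0,1],[0,0,0,0,0,0,1],[0,0,0,0,0,0,1],[0,0,0,0,0,0,1],[0,0,0,0,0,0,1],[0,0,0,0,0,0,1]]'
python3 - <<'E'
from h import *
m=ctrl.camera_model('wrist');o=ctrl.get_obs();im=ctrl.camera('wrist');cv2.imwrite('pics/w0.png',im)
np.save('w0.npy',m,allow_pickle=True)
print(o['time_s'],o['eef_pos'],o['eef_rot']);print(np.round(m['cam_to_world'],3))
for p in((280,210),(0,0),(559,419)):print(plane(m,p,.04))
E
```

```text
time_s: 0.9
eef_pos: [0.4895, -0.275, 0.2902]
eef_rot: [-0.0, 0.981, 0.192, -0.0]
wrist_force: [-0.1, -1.7, 0.1]
opening: 1.004
grasp_force: 0.0
time_s: 1.7
eef_pos: [0.5559, -0.2137, 0.2904]
eef_rot: [0.0, 0.982, 0.191, 0.0]
wrist_force: [-0.1, 0.0, 0.5]
opening: 0.997
grasp_force: 0.0
1.7 [ 0.55592251 -0.21370431  0.29042073] [6.95444091e-05 9.81505582e-01 1.91433502e-01 4.50054112e-05]
[[ 0.375  0.877  0.3    0.633]
 [-0.927  0.355  0.12  -0.183]
 [-0.001 -0.323  0.946  0.422]
 [ 0.     0.     0.     1.   ]]
[ 0.51035799 -0.23705841  0.04      ]
[0.62005059 0.13653915 0.04      ]
[ 0.33110384 -0.84886087  0.04      ]
```

View pics/w0.png

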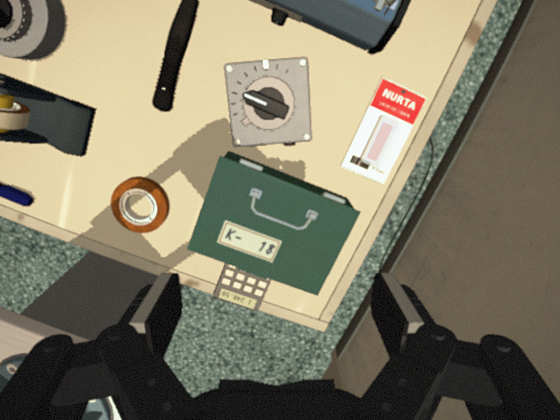

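The wrist view shows the square timer clearly: case corners near (225,63), (309,58), (311,141) and (234,146), rib at (266,63), knob nose with white line at about (246,97). The ring's tab seems to be at about (245,118). Next I'll measure by masks.

Run:
```python
from h import *
m=np.load('w0.npy',allow_pickle=True).item();im=cv2.imread('pics/w0.png')
x0,y0=210,45;c=im[y0:160,x0:325];hsv=cv2.cvtColor(c,cv2.COLOR_BGR2HSV)
def pts(mask,z):
    v,u=np.nonzero(mask);return np.array([plane(m,(a+x0,b+y0),z)[:2] for a,b in zip(u,v)])
def big(mask,n=1):
    k,l,st,ce=cv2.connectedComponentsWithStats(mask.astype(np.uint8));o=np.argsort(-st[1:,4])[:n]+1
    return [(l==i,st[i,4],ce[i]+[x0,y0]) for i in o]
g=(hsv[...,1]<40)&(hsv[...,2]>80);
for M,n,ce in big(g,3):
    P=pts(M,.04);print('case',n,ce,cv2.minAreaRect(P.astype(np.float32)*1000))
b=hsv[...,2]<70
for M,n,ce in big(b,3): 
    P=pts(M,.094);print('bar',n,ce,cv2.minAreaRect(P.astype(np.float32)*1000))
w=(hsv[...,2]>190)&(hsv[...,1]<40)
for M,n,ce in big(w,8):
    for z in(.045,.094):
        P=pts(M,z);mu=P.mean(0);print('white',n,ce,z,mu,cv2.minAreaRect(P.astype(np.float32)*1000)[1:])
for p in((225,63),(309,58),(311,141),(234,146)):print(plane(m,p,.04))
cv2.imwrite('pics/c1.png',cv2.resize(c,(575,575),interpolation=cv2.INTER_CUBIC))
```

```text
case 4433 [268.78524701  99.92961877] ((619.6874389648438, -178.99647521972656), (89.54047393798828, 87.56318664550781), 26.019256591796875)
case 28 [276.57142857 107.10714286] ((620.1358642578125, -188.47760009765625), (9.13873291015625, 9.934720039367676), 66.39825439453125)
case 10 [234.3 143.8] ((564.0648193359375, -159.74400329589844), (5.4943437576293945, 2.432081699371338), 66.00138092041016)
bar 133 [259.87969925 107.45112782] ((614.7379760742188, -176.57437133789062), (40.38393783569336, 4.9504265785217285), 85.7425765991211)
bar 101 [233.73267327 156.24752475] ((561.7625122070312, -169.33953857421875), (21.94013214111328, 6.859027862548828), 89.70149993896484)
bar 89 [268.51685393  97.46067416] ((625.952880859375, -178.02801513671875), (4.475226879119873, 38.21311569213867), 0.9578646421432495)
white 1851 [287.96272285  98.71636953] 0.045 [ 0.63160696 -0.19675928] ((83.5953369140625, 80.34534454345703), 26.60147476196289)
white 1851 [287.96272285  98.71636953] 0.094 [ 0.63180792 -0.19496341] ((72.74186706542969, 69.91380310058594), 26.601451873779297)
white 71 [248.76056338
[... 1253 characters left out ...]
22876), 46.682559967041016)
white 34 [236.88235294 118.82352941] 0.045 [ 0.59171769 -0.1530666 ] ((7.1447529792785645, 12.165642738342285), 76.55844116210938)
white 34 [236.88235294 118.82352941] 0.094 [ 0.59709763 -0.15694352] ((6.217126369476318, 10.586061477661133), 76.55860900878906)
white 11 [238.         140.45454545] 0.045 [ 0.57010892 -0.16231319] ((6.286040306091309, 2.2903547286987305), 42.315887451171875)
white 11 [238.         140.45454545] 0.094 [ 0.57829441 -0.16498959] ((5.469910621643066, 1.9929406642913818), 42.3154182434082)
[ 0.64117575 -0.12075927  0.04      ]
[ 0.67894113 -0.20125861  0.04      ]
[ 0.59944919 -0.23828583  0.04      ]
[ 0.56173628 -0.15998423  0.04      ]
```

View pics/c1.png

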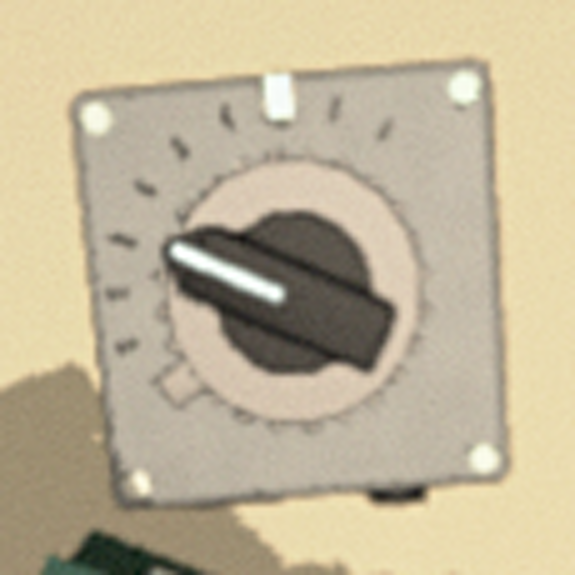

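Measured: case centre (0.620,-0.1795), sides about 88–90 mm as given. The rib is at 26.1°, confirmed by both the case edges and the rib direction. The nose is at 88.4°, so the knob is at about 1.09 rad, within the stated range. I'll move over it, yaw to match the bar, and take a second look.

```bash
python3 -m handwheel '[[0,0,0,0.1205,-0.0127,0,0.5],[0,0,0,0.1205,-0.0127,0,0.5],[0,0,-0.046,0,0,0,0.5],[0,0,-0.046,0,0,0,0.5],[0,0,-0.046,0,0,0,0.5],[0,0,-0.046,0,0,0,0.5],[0,0,-0.046,0,0,0,0.5],[0,0,-0.046,0,0,0,0.5]]'
python3 -m handwheel '[[0,0,-0.046,0,0,0,0.5],[0,0,-0.046,0,0,0,0.5],[0,0,0,0,0,0.15,0.5],[0,0,0,0,0,0.15,0.5],[0,0,0,0,0,0,0.5],[0,0,0,0,0,0,0.5],[0,0,0,0,0,0,0.5],[0,0,0,0,0,0,0.5]]'
python3 - <<'E'
from h import *
m=ctrl.camera_model('wrist');o=ctrl.get_obs();im=ctrl.camera('wrist');cv2.imwrite('pics/w1.png',im)
np.save('w1.npy',m,allow_pickle=True)
print(o['time_s'],o['eef_pos'],o['q']);R=o['eef_rot'];print(R,np.degrees(2*np.arctan2(R[2],R[1])))
E
```

```text
time_s: 2.55
eef_pos: [0.6204, -0.1789, 0.2903]
eef_rot: [0.0, 0.808, 0.589, -0.0]
wrist_force: [-0.5, 0.1, -0.0]
opening: 0.497
grasp_force: 0.0
time_s: 3.35
eef_pos: [0.6221, -0.1793, 0.2036]
eef_rot: [0.002, 0.717, 0.697, 0.001]
wrist_force: [0.7, 0.2, 0.7]
opening: 0.498
grasp_force: 0.0
3.35 [ 0.62206781 -0.17932949  0.20360798] [-4.63643840e-01  3.68613407e-01  1.45329327e+00 -8.03132178e-06
  1.31454999e+00 -4.35729334e-01]
[0.00242592 0.71690379 0.69716738 0.00084233] 88.40073210263671
```

View pics/w1.png

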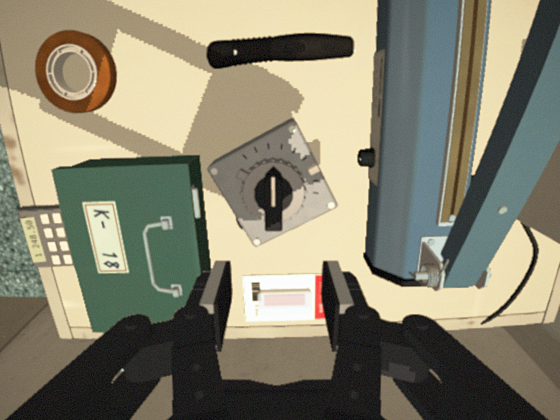

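The second view shows the bar vertical in the image at about (273,195), aligned with the tool. Case corners are at about (209,168), (295,121), (338,204) and (253,247), and the rib at (313,170).

Run:
```python
from h import *
m=np.load('w1.npy',allow_pickle=True).item();im=cv2.imread('pics/w1.png')
C=[plane(m,p,.04)[:2] for p in((209,168),(293,120),(338,205),(253,247))]
print(np.round(C,4),np.mean(C,0),[np.linalg.norm(C[i]-C[i-1]) for i in range(4)])
for i,j in((0,1),(3,2),(0,3),(1,2)):d=C[j]-C[i];print(np.degrees(np.arctan2(d[1],d[0])))
print('rib',plane(m,(313,170),.05),'line',plane(m,(273,172),.094),plane(m,(273,208),.094))
x0,y0=240,155;c=im[y0:240,x0:310].max(2)
M=(c<45).astype(np.uint8);k,l,st,ce=cv2.connectedComponentsWithStats(M)
v,u=np.nonzero(l==1+np.argmax(st[1:,4]))
for r in range(0,85,4):
    w=u[v==r]
    if len(w):print(r+y0,w.min()+x0,w.max()+x0,plane(m,((w.min()+w.max())/2+x0,r+y0),.094)[:2].round(4))
L=(c>190);v,u=np.nonzero(L[10:55,25:42]);p=np.c_[u+x0+25,v+y0+10]
P=np.array([plane(m,q,.094)[:2] for q in p]);print(len(P),P.mean(0),cv2.minAreaRect(P.astype(np.float32)*1000))
```

```text
[[ 0.5635 -0.1588]
 [ 0.6388 -0.1194]
 [ 0.6794 -0.1971]
 [ 0.5988 -0.2373]] [ 0.62011962 -0.17817111] [np.float64(0.08603654266497202), np.float64(0.08501464461079182), np.float64(0.08762657121075507), np.float64(0.09007704186439362)]
27.623812252979935
26.51433899458026
-65.80672781366697
-62.44339409412094
rib [ 0.65495327 -0.16122188  0.05      ] line [ 0.6210129  -0.15187062  0.094     ] [ 0.62013007 -0.17959963  0.094     ]
167 273 273 [ 0.6211 -0.1482]
171 269 277 [ 0.621  -0.1511]
175 266 280 [ 0.6209 -0.1541]
179 263 283 [ 0.6208 -0.1571]
183 259 288 [ 0.6211 -0.1602]
187 256 290 [ 0.6207 -0.1632]
191 256 291 [ 0.6209 -0.1663]
195 255 287 [ 0.619  -0.1693]
199 256 282 [ 0.6174 -0.1724]
203 258 282 [ 0.618  -0.1756]
207 262 281 [ 0.619  -0.1788]
211 266 280 [ 0.6201 -0.182 ]
215 266 280 [ 0.62   -0.1852]
219 266 280 [ 0.6198 -0.1885]
223 266 280 [ 0.6197 -0.1918]
227 266 266 [ 0.6143 -0.1949]
82 [ 0.62054934 -0.16644491] ((620.5294799804688, -166.78753662109375), (20.863000869750977, 1.5027000904083252), 88.22831726074219)
```

Both views agree on the axis at (0.620,-0.179), nose at 88.3° and rib at about 26.4°, so the turn is about -62°. Descending.

```bash
python3 -m handwheel '[[0,0,0,0,0,0.1,0.5],[0,0,0,0,0,0.1,0.5],[0,0,0,0,0,0.1,0.5],[0,0,0,0,0,0.05,0.5],[0,0,0,0,0,0,0.5],[0,0,0,0,0,0,0.5],[0,0,0,0,0,0,0.5],[0,0,0,0,0,0,0.5]]'; python3 -c "
from bench import ctrl;import numpy as np
o=ctrl.get_obs();R=o['eef_rot'];print(o['eef_pos'],np.degrees(2*np.arctan2(R[2],R[1])))"
```

```text
time_s: 4.2
eef_pos: [0.6216, -0.179, 0.0973]
eef_rot: [0.001, 0.717, 0.697, 0.001]
wrist_force: [-0.3, -0.2, 0.1]
opening: 0.5
grasp_force: 0.0
[ 0.62164006 -0.17903315  0.09728554] 88.40565052834505
```

```bash
python3 -m handwheel '[[0,0,0,0,-0.0045,0.03,0.5],[0,0,0,0,0,0.03,0.5],[0,0,0,0,0,0,0.5],[0,0,0,0,0,0,0.5],[0,0,0,0,0,0,0],[0,0,0,0,0,0,0],[0,0,0,0,0,0,0],[0,0,0,0,0,0,0]]'; python3 -c "
from bench import ctrl;import numpy as np
o=ctrl.get_obs();R=o['eef_rot'];print(o['eef_pos'],o['opening']*85,o['torque'],np.degrees(2*np.arctan2(R[2],R[1])))"
```

```text
time_s: 5.0
eef_pos: [0.62, -0.1786, 0.0778]
eef_rot: [0.001, 0.717, 0.697, 0.001]
wrist_force: [4.8, 1.0, -1.1]
opening: 0.151
grasp_force: 61.9
[ 0.6200142  -0.17864643  0.07780523] 12.850329862678588 [ 0.05451732 -0.56006763  0.04526632] 88.40581587710624
```

The bar is gripped cleanly with low side force. Turning +62° about tool z.

```bash
python3 -m handwheel '[[0,0,0.035,0,0,0,0],[0,0,0.035,0,0,0,0],[0,0,0.035,0,0,0,0],[0,0,0.035,0,0,0,0],[0,0,0.035,0,0,0,0],[0,0,0.035,0,0,0,0],[0,0,0.035,0,0,0,0],[0,0,0.035,0,0,0,0]]'
python3 -m handwheel '[[0,0,0.03,0,0,0,0],[0,0,0.02,0,0,0,0],[0,0,0.0145,0,0,0,0],[0,0,0,0,0,0,0],[0,0,0,0,0,0,0],[0,0,0,0,0,0,0],[0,0,0,0,0,0,0],[0,0,0,0,0,0,0]]'; python3 -c "
from bench import ctrl;import numpy as np
o=ctrl.get_obs();R=o['eef_rot'];print(o['eef_pos'],o['opening']*85,o['torque'],np.degrees(2*np.arctan2(R[2],R[1])))"
```

```text
time_s: 5.8
eef_pos: [0.6202, -0.1786, 0.0778]
eef_rot: [0.001, 0.946, 0.323, 0.001]
wrist_force: [4.5, -0.1, -0.9]
opening: 0.152
grasp_force: 61.8
time_s: 6.6
eef_pos: [0.6202, -0.1787, 0.0778]
eef_rot: [0.001, 0.974, 0.228, 0.001]
wrist_force: [4.6, 0.5, -2.0]
opening: 0.153
grasp_force: 61.8
[ 0.62023723 -0.17866013  0.07783735] 13.046168856441447 [ 0.15304039 -0.76632677 -0.07589238] 26.377550566547495
```

```bash
python3 -m handwheel '[[0,0,0,0,0,0,0.5],[0,0,0,0,0,0,0.5],[0,0,0,0,0,0,0.5],[0,0,0,0,0,0,0.5],[0,0,0,0,0,-0.06,0.5],[0,0,0,0,0,-0.12,0.5],[0,0,0,0,0,-0.12,0.5],[0,0,0,0,0,-0.12,0.5]]'
python3 -m handwheel '[[0,0,0,0,0,0,0.5],[0,0,0,0,0,0,0.5],[0,0,0,0,0,0,0.5],[0,0,0,0,0,0,0.5],[0,0,0,0,0,0,0.5],[0,0,0,0,0,0,0.5],[0,0,0,0,0,0,0.5],[0,0,0,0,0,0,0.5]]'
python3 - <<'E'
from h import *
m=ctrl.camera_model('wrist');im=ctrl.camera('wrist');np.save('w2.npy',m,allow_pickle=True);cv2.imwrite('pics/w2.png',im)
o,_=np.array([.6202,-.179,.06]),0
T=np.linalg.inv(np.array(m['cam_to_world']));c=T[:3,:3]@o+T[:3,3];K=m['camera_matrix']
u,v=int(K[0][0]*c[0]/-c[2]+K[0][2]),int(K[1][1]*-c[1]/-c[2]+K[1][2]);u0,v0=max(u-85,0),max(v-85,0);print(u0,v0)
cv2.imwrite('pics/c2.png',cv2.resize(im[v0:v0+170,u0:u0+170],(595,595),interpolation=cv2.INTER_CUBIC))
E
```

```text
time_s: 7.4
eef_pos: [0.6188, -0.1784, 0.2044]
eef_rot: [-0.0, 0.974, 0.228, -0.0]
wrist_force: [1.3, -0.3, 0.2]
opening: 0.497
grasp_force: 0.0
time_s: 8.2
eef_pos: [0.6191, -0.1785, 0.2031]
eef_rot: [-0.0, 0.974, 0.228, -0.0]
wrist_force: [-0.2, 0.4, 0.4]
opening: 0.496
grasp_force: 0.0
192 109
```

View pics/c2.png

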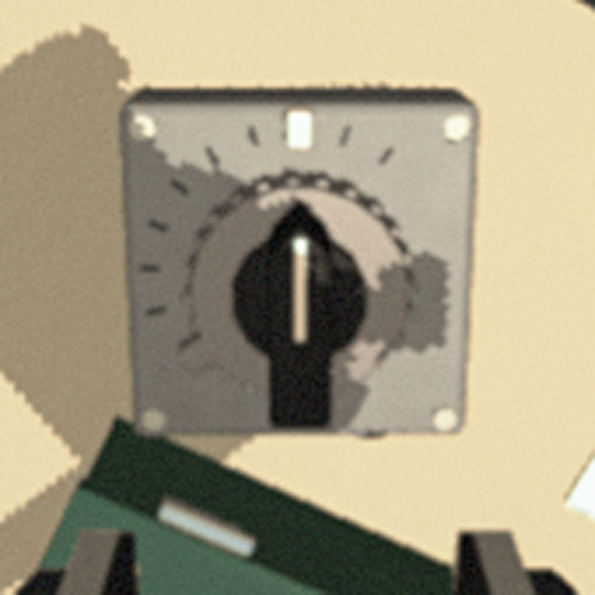

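The nose lines up with the rib: line tip at (300,245), rib at (300,130) in the crop. I'll put a number on it and check that the ring tab hasn't moved; it's in shadow here.

Run:
```python
from h import *
m=np.load('w2.npy',allow_pickle=True).item();im=cv2.imread('pics/w2.png')
f=lambda p,z:plane(m,(192+p[0]/3.5,109+p[1]/3.5),z)[:2]
ang=lambda a,b:np.degrees(np.arctan2(*(b-a)[::-1]))
print('line',ang(f((300,342),.094),f((301,238),.094)),'rib',f((300,130),.05),ang(np.array([.6202,-.179]),f((300,130),.05)))
C=[f(p,.04) for p in((124,105),(475,105),(465,432),(135,432))];c=np.mean(C,0);print(c,ang(c,f((300,130),.05)),[ang(C[3],C[0]),ang(C[2],C[1])])
def rect(m,im):   # rectified top view at ring height, case axes up
    o=np.array([.6202,-.179]);t=np.radians(26.4);X=np.array([np.cos(t),np.sin(t)]);Y=np.array([-X[1],X[0]])
    T=np.linalg.inv(np.array(m['cam_to_world']));g=np.mgrid[-45:45:.25,-45:45:.25]/1000
    P=o+(-g[0])[...,None]*X+(-g[1])[...,None]*Y;P=np.dstack([P,np.full(P.shape[:2],.055)]).reshape(-1,3)
    c=P@T[:3,:3].T+T[:3,3];c[:,1:]*=-1
    uv=cv2.projectPoints(c,np.zeros(3),np.zeros(3),np.array(m['camera_matrix']),np.array(m['dist_coeffs']))[0].reshape(360,360,2).astype(np.float32)
    r=cv2.remap(im,uv[...,0],uv[...,1],cv2.INTER_CUBIC);l=cv2.cvtColor(r,cv2.COLOR_BGR2LAB);l[...,0]=cv2.createCLAHE(4,(4,4)).apply(l[...,0]);return cv2.cvtColor(l,cv2.COLOR_LAB2BGR)
cv2.imwrite('pics/cmp.png',np.hstack([rect(np.load('w0.npy',allow_pickle=True).item(),cv2.imread('pics/w0.png')),rect(m,im)]))
```

```text
line 25.89937084898976 rib [ 0.65552309 -0.16191715] 25.809206178440892
[ 0.62052684 -0.17926392] 26.366468133203163 [np.float64(25.702655591066453), np.float64(27.29966639609732)]
```

View pics/cmp.png

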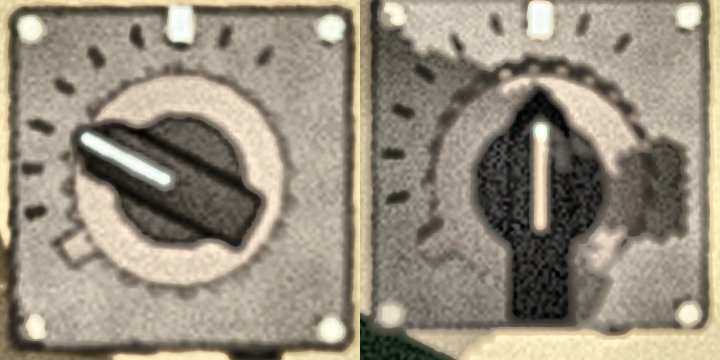

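In the rectified before/after view, the nose line is within about 0.5° of the rib direction. The ring tab is in the same place, lower left at about (75,245) before and (430-360=70,245) after. The gripper is clear at z = 0.20 and the round timer was never approached, so I'm handing in.

```bash
python3 -c "
from bench import ctrl;print(ctrl.hand_in())"
```

```text
the job is handed in; nothing more can be done
None
```

The square timer's inner knob now points at the white rib, within about 0.5° as measured. The outer ring looks unmoved, I never approached the round timer, the gripper has let go and is clear, and the job was handed in at about 8 s; no verdict was returned.

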